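# Put away the gummed-tape rolls by size

### The job

Put the three rolls of brown paper tape away by size in the two three-sided wooden bays on the bench. Slide the loose large roll into the wide bay and the loose small roll into the narrow bay without lifting either off the bench; draw the other small roll up off its steel spindle, set it down without dropping it, and get it into the narrow bay too. In the end every roll lies flat on the bench wholly inside its bay, with nothing sticking out of the open side, and the other things on the bench are left where they are.

Things in the scene. Friction and masses are not known exactly. Their poses are not given: they have to be found in the camera images.
- large_roll: Roll of brown paper tape with a pale core, a flat ring lying with its axis upright: outer diameter 96 mm, core hole 64 mm, height 25 mm, about 140 g. Starts loose on the bench in the middle. Origin at the centre of the ring, mid-height (12.5 mm above what it lies on); z is its axis.
- small_roll: Roll of brown paper tape with a pale core, a flat ring lying with its axis upright: outer diameter 62 mm, core hole 36 mm, height 25 mm, about 60 g. Starts loose on the bench in the middle, in line with the large roll, nearer to the robot or farther. Origin at the centre of the ring, mid-height (12.5 mm above what it lies on); z is its axis.
- spindle_roll: Roll of brown paper tape with a pale core, a flat ring lying with its axis upright: outer diameter 62 mm, core hole 36 mm, height 25 mm, about 60 g, the same kind as small_roll. Starts round the spindle, resting on the spindle's foot (underside 12 mm above the bench). Origin at the centre of the ring, mid-height (12.5 mm above what it lies on); z is its axis.
- spindle: Fixed upright steel spindle at the front left or front right: round foot 60 mm in diameter and 12 mm thick, post 28 mm in diameter whose top is 65 mm above the bench. Origin on the post's axis at bench level.
- wide_bay: Fixed three-sided grey-painted wooden bay on the left, no floor (the bench is its floor), open at the top and on one side. Inside 116 mm deep by 120 mm wide; walls 12 mm thick, 30 mm high. Origin at bench level at the centre of the inside; x points from the open side (at x = -58 mm) to the back wall (inner face at x = +58 mm), y runs across it.
- narrow_bay: Fixed three-sided grey-painted wooden bay on the right, no floor, open at the top and on one side. Inside 150 mm deep by 84 mm wide; walls 12 mm thick, 30 mm high. Origin at bench level at the centre of the inside; x points from the open side (at x = -75 mm) to the back wall (inner face at x = +75 mm), y runs across it. Takes two small rolls one behind the other.
- jar: Bystander: amber glass jar with a steel cap, 60 mm in diameter, 85 mm tall, at the front corner across from the spindle. Origin at the centre of its underside.
- ink_tin: Bystander: ink tin, 80 mm in diameter, 50 mm tall, to the right. Origin at the centre of its underside.
- lino_block: Bystander: grey lino block 50 x 90 x 20 mm, beyond the loose rolls. Origin at the centre of its underside.
- brayer: Bystander: ink roller lying down, rubber roller 100 mm long and 32 mm in diameter, wooden handle, 170 mm long overall, 35 mm high, at the left behind the wide bay. Origin under the roller's centre; the handle points along its -x.
- gouge: Bystander: carving gouge lying down, 135 mm long, 30 mm high, at the front right. Origin at bench level at its middle.
- pencil: Bystander: pencil lying down, 180 mm long, 8 mm thick, at the right. Origin at bench level at its middle.

How it is judged:
By the outcome, as a careful person would: the job done as asked, in the order asked, and still so for the second after the job is handed in, with the robot touching nothing.
It also fails if it takes over 72 s, if anything falls off the work surface, if the arm or the gripper's body presses on something with over 40 N, if the wrist force passes 120 N, or if a joint passes its speed limit or range.

### The arm

A 6-joint arm with a two-finger parallel gripper is mounted at the origin on the work surface. World frame = base frame: x ahead of the robot, y to its left, z up, the work surface at z = 0. Lengths are in mm, angles in rad, forces in N, time in s.
With the tool pointing down it reaches from about 325 to 775 mm from the base axis. Payload 5.5 kg.
Tool frame: the origin (TCP) lies midway between the tips of the shut fingers; the grasp point (between the pads) lies 19 mm behind it; z points along the fingers, y is the line along which they close (so a half turn about z gives the same grasp; the last joint's range is limited). The gripper opens to 85 mm and grips with 20 to 120 N. Pads are 22 mm wide; open, the fingers measure 114 mm over their backs; the gripper's body (76 mm by 85 mm) begins 54 mm behind the grasp point. The pads swing forward as they close: fully open they stand 13 mm farther back than shut.
Start: joints at [-1.172, 0.091, 1.231, -0, 1.82, -0.057], TCP at [264.11, -538.76, 208.175] pointing down, gripper open.
Joint ranges: [-2.87, 2.87], [-0.86, 2.18], [0.17, 2.46], [-1.51, 4.65], [0.06, 2.69], [-2.65, 2.65]. Speed limits (rad/s): [2.57, 2.57, 3.01, 3.14, 3.14, 3.14].

### API

Orientations are given as a unit quaternion [x, y, z, w].
In Python, from plant import state, vision, ticket, finder gives the robot as it stands.
- The arm moves only by the tool step_arm, never from a script. Its argument "targets" is a list of rows, each a list of 5 numbers: the shift along the world's x, y, z in m, then the turn about the world's z in rad, then the finger opening in m, from 0 to 0.0854. In form: [[dx, dy, dz, yaw, hand], ...]. A call has 1 to 12 rows; each row shifts and turns the commanded pose from where the row before left it; what a row does not reach is not made up. A row lasts 1/10 s, in which the tool goes at most 50 mm and 8.59 degrees, less where a joint would pass 70% of its speed; a pose out of reach is approached as far as the arm can. A call is refused whole if a number of a shift passes 0.05 or a number of a turn 0.15, either way. A call with a gripper value outside its range is refused whole. The fingers move at their own pace and stop on an object; "newtons" is the grip in N (left out, the last holds). Time passes only in rows, so rows that do not move let the fingers close. It gives the time, the measured TCP pose, the force, the opening and the grip force at its end, in the units of the state.
- state(): the state, without advancing time (a new reading comes with each control period).
- vision.capture(name): name is "side" or "top"; returns a dict with "img" (480x640x3 uint8, blue, green, red), "z_map" (480x640 float32, mm along the optical axis (not along the pixel's ray), 0 where there is no reading), "vfov" (degrees; the focal length in pixels is half the picture's height over the tangent of half this angle, whatever the lens; pixels are square), "cx", "cy" (the principal point, pixels), "R" (3x3) and "t" (3): a world point X has camera coordinates R X + t. Camera axes: x right, y down, z forward; pixel columns grow to the right and rows downward; lengths in mm; the calibration is good to about 2 mm. A picture is of the moment at which its call begins.
- ticket.hand_in(): hands the job in; it is judged then, once.
Trained networks look in a picture, given as the dict that the camera call returned (one of the last four; its "shot" number tells which), for a name from the list of things; names that differ only in an ending like _2 or _b are one class to them, and where a whole thing is asked for, a point or a joint stands for the part that bears it (a point fixed in the world has none). Each returns a list of dicts, best first, with "p" (0 to 1); they miss things now and then, are a little off and sometimes report something else, mostly with a low value. They report only what shows in the picture. A call takes as long as a camera call.
- finder.trace(thing, picture): "pixels" (480x640 bool, what is visible of it) and "extent" ([left, top, right, bottom] in pixels, round what is visible of it).
The state is a dict: "clock": time; "joint_positions": joint angles; "dq": joint speeds; "tau": joint torques, N m; "ee_pos": TCP position; "eef_rot": TCP orientation; "contact_force": force on the tool from outside, world axes, zero at the start; "torque": the same for the moment, N m; "width": opening from 0.0 (shut) to 1.0 (fully open); "gripper_force": force on a finger pad.
Only numpy, scipy, OpenCV 4.12 (cv2) and the standard library are available. Lean on these libraries where they do the work, as an engineer would, in place of code of your own. Each camera call takes 0.05 s, during which the arm holds its last target. There are 200 camera calls.

## Working session

There is one attempt and no reset: what is moved stays moved. The work goes in short steps, Python scripts to look and compute and a tool call to move; the robot and the scene stay as the last step left them, time stands still between calls to the robot, and variables do not carry over. Pictures are saved under pics/ and viewed, at most 10 in all, crops included, and the job is handed in when it is done.

Besides the shell and the picture viewer there is one more tool, called after ">>>" by a JSON object that holds its "fn" and its "kwargs". step_arm: Moves the arm, as the interface text tells. Its arguments: {"type":"object","properties":{"targets":{"type":"array","items":{"type":"array","items":{"type":"number"}}},"newtons":{"type":"number"}},"required":["targets"]}

```bash
mkdir -p pics
cat > h.py <<'E'
import numpy as np, cv2
from plant import state, vision, ticket, finder
def cloud(d):
    f=240/np.tan(np.radians(d["vfov"]/2)); z=d["z_map"].astype(float)
    v,u=np.mgrid[:480,:640]
    P=np.stack([(u-d["cx"])*z/f,(v-d["cy"])*z/f,z],-1)
    W=(P-np.array(d["t"]))@np.array(d["R"])
    W[z==0]=np.nan
    return W
E
python3 - <<'E'
from h import *
for n in("top","side"):
    d=vision.capture(n); cv2.imwrite(f"pics/{n}0.png",d["img"]); W=cloud(d)
    np.savez(f"{n}0.npz",W=W,img=d["img"])
    R=np.array(d["R"]);print(n,"cam",-R.T@np.array(d["t"]),R.round(2).tolist())
    for t in "large_roll small_roll spindle_roll spindle wide_bay narrow_bay jar ink_tin lino_block brayer gouge pencil".split():
        for r in finder.trace(t,d)[:3]:
            m=r["pixels"]; p=W[m]; p=p[~np.isnan(p[:,0])]
            zt=np.percentile(p[:,2],95) if len(p) else 0
            q=p[abs(p[:,2]-zt)<5]
            if len(q)<5: print(t,r["p"],"few",r["extent"]);continue
            c,s,a=cv2.minAreaRect(q[:,:2].astype(np.float32))
            print(t,round(r["p"],2),np.round(r["extent"]).tolist(),"ztop",round(zt),"rect",np.round(c,1),np.round(s,1),round(a,1),"n",len(q))
s=state();print(s["clock"],s["ee_pos"],s["eef_rot"],s["width"])
E
```

```text
top cam [ 473.15173517  -31.68725438 1285.75220052] [[-0.02, -1.0, 0.01], [-1.0, 0.02, -0.06], [0.06, -0.01, -1.0]]
large_roll 0.62 [287.0, 250.0, 324.0, 283.0] ztop 30 rect [456.5 -14.7] [87.8 91.6] 53.3 n 321
small_roll 0.54 [281.0, 200.0, 306.0, 223.0] ztop 31 rect [612.   15.1] [58.7 54.3] 32.5 n 146
spindle_roll 0.79 [385.0, 265.0, 406.0, 286.0] ztop 43 rect [ 430.6 -260.3] [56.8 54.1] 88.4 n 125
spindle_roll 0.59 [289.0, 152.0, 323.0, 176.0] ztop 26 rect [741. -23.] [49.4 87.7] 0.8 n 359
spindle 0.58 [389.0, 269.0, 407.0, 285.0] ztop 68 rect [ 430.  -262.2] [21.  20.8] 45.1 n 52
spindle 0.2 [207.0, 268.0, 235.0, 291.0] ztop 90 rect [429.3 217.3] [49.5 50.3] 37.0 n 252
wide_bay 0.62 [187.0, 191.0, 242.0, 246.0] ztop 35 rect [603.8 236.2] [143.8 127.8] 3.9 n 405
narrow_bay 0.91 [352.0, 196.0, 412.0, 240.0] ztop 35 rect [ 587.9 -226. ] [160.3 107.7] 83.4 n 440
jar 0.83 [209.0, 271.0, 230.0, 289.0] ztop 90 rect [429.3 216.7] [49.4 49.3] 88.3 n 241
jar 0.52 [431.0, 237.0, 444.0, 299.0] ztop 13 rect [ 447.8 -383.7] [164.2   8.9] 2.4 n 84
ink_tin 0.73 [459.0, 202.0, 488.0, 232.0] ztop
[... 1292 characters left out ...]
2.1 n 223
ink_tin 0.66 [351.0, 405.0, 404.0, 471.0] ztop 50 rect [ 575.4 -481.4] [71.8 71.6] 53.5 n 1719
lino_block 0.91 [381.0, 212.0, 408.0, 247.0] ztop 20 rect [743.1 -25.1] [50.2 92.3] 0.1 n 571
brayer 0.83 [239.0, 118.0, 296.0, 138.0] ztop 32 rect [486.2 419.7] [155.9  95.2] 3.1 n 209
gouge 0.84 [218.0, 300.0, 234.0, 360.0] ztop 28 rect [ 347.  -269.1] [59.6 23.5] 80.7 n 224
gouge 0.75 [348.0, 406.0, 406.0, 469.0] ztop 50 rect [ 575.4 -481.9] [71.8 70.3] 8.5 n 1713
pencil 0.59 [234.0, 388.0, 332.0, 409.0] ztop 8 rect [ 441.4 -385.3] [168.7   9.4] 2.8 n 418
1.3 [ 264.09188488 -538.76047059  208.15850993] [ 9.74141972e-01  2.25936759e-01 -1.03893492e-05 -1.70840330e-05] 1.0012328002299788
```

View pics/top0.png

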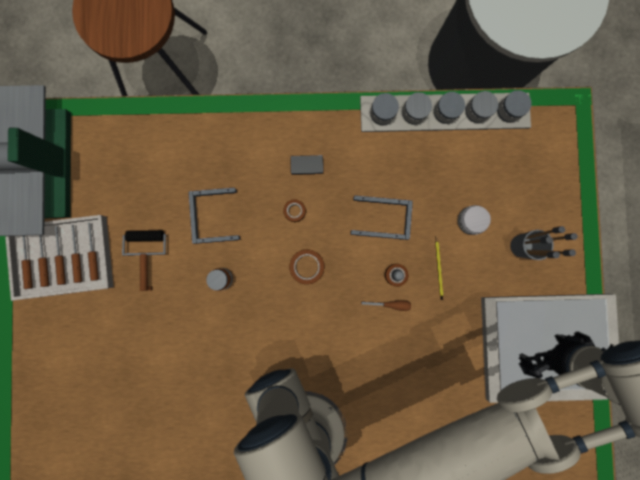

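View pics/side0.png

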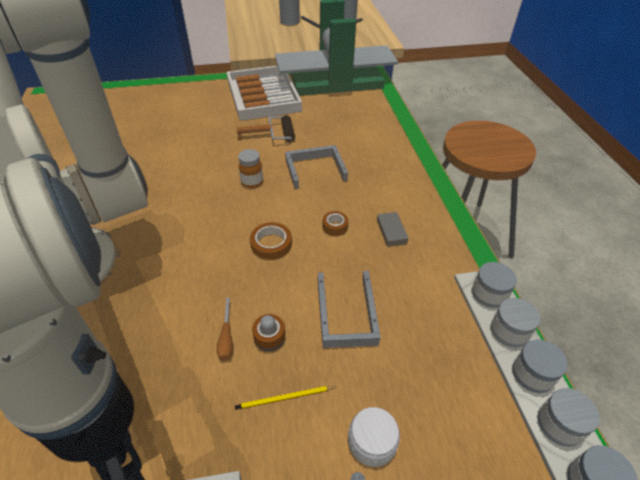

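```bash
cat > ana.py <<'E'
from h import *
# BEV height map, mm grid
for n in("side","top"):
    z0=np.load(f"{n}0.npz");W=z0["W"].reshape(-1,3);off=5 if n=="top" else 0
    print(n)
    for nm,(x0,x1,y0,y1),zz in [("wide",(500,710,140,330),30),("narrow",(480,690,-300,-150),30),("large",(390,520,-80,50),25),("small",(570,660,-30,60),25),("spr",(390,470,-305,-220),37)]:
        p=W[(W[:,0]>x0)&(W[:,0]<x1)&(W[:,1]>y0)&(W[:,1]<y1)&(abs(W[:,2]-off-zz)<3.5)]
        if nm in("wide","narrow"):
            c,s,a=cv2.minAreaRect(p[:,:2].astype(np.float32)); b=cv2.boxPoints((c,s,a))
            print(nm,np.round(c,1),np.round(s,1),a,b.round(0).tolist())
        else:
            from scipy.optimize import least_squares
            R=48 if nm=="large" else 31; r=32 if nm=="large" else 18
            # fit annulus: penalise points outside [r,R]
            f=lambda c:(lambda d:np.maximum(d-R+0,0)+np.maximum(r-d,0)+0.01*(d-(r+R)/2))(np.hypot(p[:,0]-c[0],p[:,1]-c[1]))
            o=least_squares(f,np.median(p[:,:2],0),loss="soft_l1")
            cc,rad=cv2.minEnclosingCircle(p[:,:2].astype(np.float32))
            print(nm,o.x.round(1),"encl",np.round(cc,1),round(rad,1),"rect",np.round(cv2.minAreaRect(p[:,:2].astype(np.float32))[0],1),len(p),p[:,2].mean().round(1))
    b=W[(abs(W[:,2]-off)<6)&(W[:,0]>400)&(W[:,0]<560)&(W[:,1]>-180)&(W[:,1]<100)];print("bench z",np.median(b[:,2]))
# bev image from side+top
im=np.zeros((560,800,3),np.uint8)
z0=np.load("top0.npz");W=z0["W"].reshape(-1,3);C=z0["img"].reshape(-1,3)
for (x,y,z),c in zip(W,C):
    if x==x and 300<x<800: 
        u=int((400-y)*0.9);v=int((800-x)*1.1)
        if 0<=u<800 and 0<=v<560: cv2.circle(im,(u,v),1,c.tolist(),-1)
cv2.imwrite("pics/bev0.png",im)
E
python3 ana.py
```

```text
side
wide [605.9 234.1] [143.4 132.2] 3.150106430053711 [[531.0, 296.0], [538.0, 164.0], [681.0, 172.0], [674.0, 304.0]]
narrow [ 588.8 -226.1] [159.6 107.7] 83.5684585571289 [[526.0, -299.0], [633.0, -311.0], [651.0, -153.0], [544.0, -141.0]]
large [458.7 -17.3] encl [458.3 -17.4] 48.8 rect [457.7 -18.7] 511 23.3
small [614.5  13.2] encl [614.   13.2] 31.3 rect [614.2  13.6] 233 23.4
spr [ 430. -259.] encl [ 430.  -261.5] 31.0 rect [ 430.6 -261.6] 418 35.6
bench z -1.925496153511877
top
wide [603.9 235.5] [143.4 127.3] 3.509892225265503 [[528.0, 295.0], [536.0, 168.0], [679.0, 176.0], [672.0, 303.0]]
narrow [ 587.6 -225.8] [159.5 107.2] 83.51748657226562 [[525.0, -299.0], [632.0, -311.0], [650.0, -153.0], [543.0, -141.0]]
large [457.  -16.1] encl [457.4 -16.2] 47.5 rect [456.8 -16.7] 277 28.4
small [613.   14.8] encl [612.8  14.2] 30.4 rect [613.2  13.4] 127 28.6
spr [ 429.5 -262.3] encl [ 429.2 -260.4] 30.2 rect [ 429.3 -260.4] 122 40.5
bench z 2.044241701455833
```

The top view shows the large roll at pixel (306,267), the small roll at (294,211) and the spindle roll at (397,275). The wide bay at (213,215) opens to the right (-y), and the narrow bay at (382,217) opens to the left (+y). The side view agrees. One false hit in the side view labelled the gouge as the large roll, and I rejected it. The circle fits match the given sizes. First I'll go over the large roll.

>>> {"fn": "step_arm", "kwargs": {"targets": [[0.016,0.0435,-0.005,0,0.005],[0.016,0.0435,-0.005,0,0.005],[0.016,0.0435,-0.005,0,0.005],[0.016,0.0435,-0.005,0,0.005],[0.016,0.0435,-0.005,0,0.005],[0.016,0.0435,-0.005,0,0.005],[0.016,0.0435,-0.005,0,0.005],[0.016,0.0435,-0.005,0,0.005],[0.016,0.0435,-0.005,0,0.005],[0.016,0.0435,-0.005,0,0.005],[0.016,0.0435,-0.005,0,0.005],[0.018,0.0435,-0.005,0,0.005]]}}

```text
clock: 2.5
ee_pos: [458.4, -14.9, 148.4]
eef_rot: [0.974, 0.226, 0.001, 0.0]
contact_force: [2.2, -1.2, 0.2]
width: 0.059
gripper_force: 0.0
```

>>> {"fn": "step_arm", "kwargs": {"targets": [[0,-0.001,-0.035,0,0.005],[0,0,-0.035,0,0.005],[0,0,-0.03,0,0.005],[0,0,-0.02,0,0.005],[0,0,-0.01,0,0.005],[0,0,-0.008,0,0.005],[0,0,0,0,0.015],[0,0,0,0,0.028],[0,0,0,0,0.028]], "newtons": 20}}

```text
clock: 3.4
ee_pos: [459.0, -17.9, 11.5]
eef_rot: [0.974, 0.226, 0.001, 0.0]
contact_force: [-0.7, -0.1, 0.2]
width: 0.33
gripper_force: 0.0
```

Run:
```python
from h import *
d=vision.capture("side"); im=d["img"]; cv2.imwrite("pics/a.png",cv2.resize(im[150:350,150:420],None,fx=2.9,fy=2.9))
s=state();print(s["clock"],s["ee_pos"],s["contact_force"],s["width"],s["joint_positions"])
```

```text
3.45 [458.91360616 -17.8895647   11.42737358] [-0.52631347  0.40972322 -0.15549957] 0.32726302670710194 [-1.13075703e-01 -2.47350783e-01  1.90181158e+00  1.69645902e-05
  1.48499170e+00  1.00201781e+00]
```

View pics/a.png

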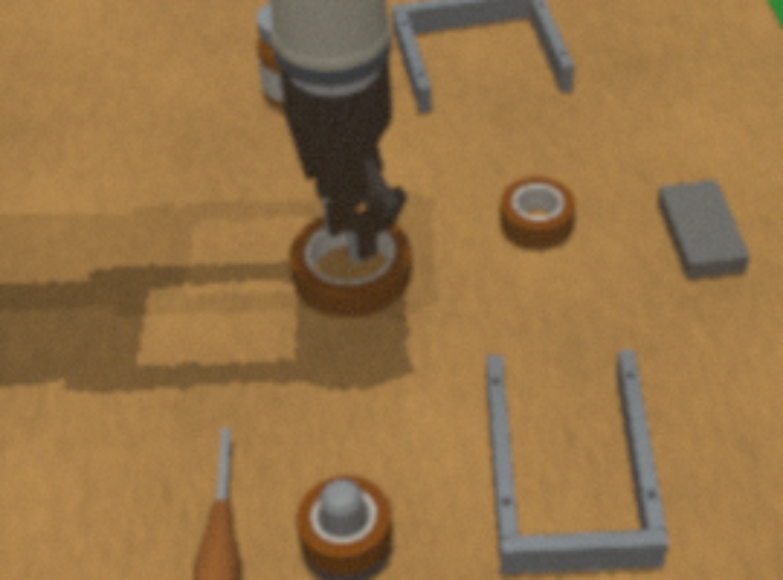

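The picture shows both fingers inside the large roll's core, around (350,235), touching nothing else. Now I'll slide it.

>>> {"fn": "step_arm", "kwargs": {"targets": [[0.003,0.007,-0.003,0,0.028],[0.006,0.014,0,0,0.028],[0.006,0.014,0,0,0.028],[0.006,0.014,0,0,0.028],[0.006,0.014,0,0,0.028],[0.006,0.014,0,0,0.028],[0.007,0.012,0,0,0.028],[0.01,0.008,0,0,0.028],[0.013,0.006,0,0,0.028],[0.014,0.005,0,0,0.028],[0.014,0.005,0,0,0.028],[0.014,0.005,0,0,0.028]]}}

```text
clock: 4.65
ee_pos: [564.0, 101.1, 6.9]
eef_rot: [0.974, 0.226, -0.0, 0.0]
contact_force: [-0.1, 0.4, -0.4]
width: 0.327
gripper_force: 0.0
```

>>> {"fn": "step_arm", "kwargs": {"targets": [[0.014,0.005,0,0,0.028],[0.014,0.005,0,0,0.028],[0.014,0.005,0,0,0.028],[0.01,0.006,0,0,0.028],[0.003,0.008,0,0,0.028],[0,0,0,0,0.028]]}}

```text
clock: 5.25
ee_pos: [618.2, 130.6, 6.7]
eef_rot: [0.974, 0.226, -0.0, -0.0]
contact_force: [-0.0, -0.3, 0.2]
width: 0.328
gripper_force: 0.0
```

```bash
cat > roll.py <<'E'
import sys
from h import *
def fit(name,box,R,r,z=25,cams=("top","side")):
    for n in cams:
        d=vision.capture(n);W=cloud(d).reshape(-1,3);off=4 if n=="top" else -1.5
        C=cv2.cvtColor(d["img"],cv2.COLOR_BGR2HSV).reshape(-1,3)
        x0,x1,y0,y1=box
        p=W[(W[:,0]>x0)&(W[:,0]<x1)&(W[:,1]>y0)&(W[:,1]<y1)&(abs(W[:,2]-off-z)<5)&(C[:,1]>110)&(C[:,0]<18)]
        if len(p)<15: print(name,n,"few",len(p));continue
        c,rad=cv2.minEnclosingCircle(p[:,:2].astype(np.float32)); print(name,n,np.round(c,1),round(rad,1),len(p),"ztop",np.median(p[:,2]).round(1)-off)
        cv2.imwrite(f"pics/last_{n}.png",d["img"])
E
python3 - <<'E'
from roll import *
fit("large",(530,700,50,175),48,32)
s=state();print(s["clock"],s["ee_pos"],s["contact_force"],s["width"],s["gripper_force"])
E
```

```text
large top few 0
large side few 1
5.35 [617.71148509 129.60540767   6.88161309] [ 0.06933223 -0.28851045 -0.45710496] 0.327492111396812 0.0
```

Run:
```python
from h import *
d=vision.capture("side"); im=d["img"]; cv2.imwrite("pics/b.png",cv2.resize(im[100:350,150:420],None,fx=2.3,fy=2.3))
```

```text
(no output)
```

View pics/b.png

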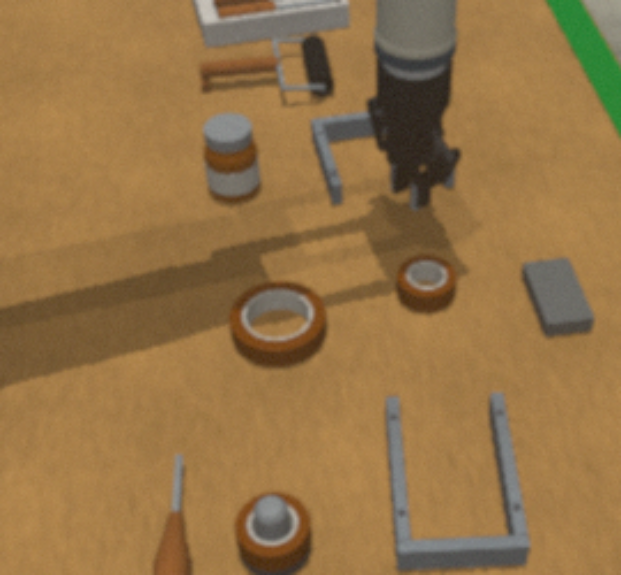

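Run:
```python
from h import *
s=state();p=np.array(s["ee_pos"]);print(p,s["width"],s["clock"])
for n in("side","top"):
    d=vision.capture(n);R=np.array(d["R"]);t=np.array(d["t"]);f=240/np.tan(np.radians(d["vfov"]/2))
    for q in (p,p*[1,1,0]+[0,0,25],[458,-17,25]):
        c=R@np.array(q)+t;print(n,np.round(q),(f*c[0]/c[2]+d["cx"]).round(1),(f*c[1]/c[2]+d["cy"]).round(1))
    W=cloud(d).reshape(-1,3);m=(np.hypot(W[:,0]-p[0],W[:,1]-p[1])<60)
    for z in range(-10,120,10):
        k=m&(W[:,2]>=z)&(W[:,2]<z+10);q=W[k]
        if len(q): print(z,len(q),q[:,:2].min(0).round(),q[:,:2].max(0).round())
    L=W[(W[:,0]>400)&(W[:,0]<520)&(abs(W[:,1]+17)<65)&(W[:,2]>15)]; print("large",np.round(cv2.minEnclosingCircle(L[:,:2].astype(np.float32)),1) if 0 else cv2.minEnclosingCircle(L[:,:2].astype(np.float32)))
```

```text
[617.71177789 129.36777023   7.02033439] 0.3301560809557774 5.4
side [618. 129.   7.] 327.4 192.8
side [618. 129.  25.] 327.6 187.4
side [458 -17  25] 270.5 236.3
-10 955 [558.  70.] [676. 186.]
0 78 [560.  75.] [675. 188.]
20 4 [608. 111.] [625. 146.]
30 41 [600. 104.] [632. 149.]
40 55 [600.  99.] [637. 148.]
50 54 [600.  98.] [636. 151.]
60 42 [600. 102.] [628. 148.]
70 75 [589.  85.] [649. 166.]
80 77 [587.  80.] [652. 168.]
90 101 [585.  77.] [652. 172.]
100 101 [583.  72.] [655. 178.]
110 87 [583.  72.] [635. 176.]
large ((456.8650207519531, 4.309974193572998), 71.10633850097656)
top [618. 129.   7.] 253.1 209.9
top [618. 129.  25.] 252.2 209.2
top [458 -17  25] 306.6 266.0
-10 125 [559.  71.] [648. 182.]
0 312 [559.  71.] [645. 181.]
10 1 [630.  93.] [630.  93.]
80 6 [586.  82.] [628. 167.]
90 10 [585.  87.] [625. 170.]
100 12 [587.  75.] [632. 166.]
110 13 [581.  79.] [630. 175.]
large ((454.5454406738281, 4.660957336425781), 68.09906005859375)
```

The picture shows the large roll still at its start, around (278,315), and the gripper standing in front of the wide bay. The fingertips passed over the roll, because the tips at this opening are higher than ee_pos suggests. I'll measure the tip height with the fingers shut.

>>> {"fn": "step_arm", "kwargs": {"targets": [[0,0,0,0,0],[0,0,0,0,0],[0,0,0,0,0]]}}

```text
clock: 5.8
ee_pos: [618.1, 129.1, 7.3]
eef_rot: [0.974, 0.226, 0.0, 0.0]
contact_force: [-1.6, -0.2, 0.1]
width: -0.001
gripper_force: 0.0
```

```bash
cat > tip.py <<'E'
from h import *
s=state();p=np.array(s["ee_pos"]);print(p,s["width"],s["clock"],s["contact_force"])
d=vision.capture("side");W=cloud(d);cv2.imwrite("pics/tip.png",cv2.resize(d["img"][100:230,270:400],None,fx=4,fy=4,interpolation=cv2.INTER_NEAREST))
m=(np.hypot(W[...,0]-p[0],W[...,1]-p[1])<40)&(W[...,2]>6)
v,u=np.nonzero(m)
for r in sorted(set(v))[-14:]:
    k=(v==r);q=W[r,u[k]];print(r,u[k].min(),u[k].max(),"z",q[:,2].min().round(1),"x",q[:,0].min().round(),q[:,0].max().round(),"y",q[:,1].min().round(),q[:,1].max().round())
E
python3 tip.py
```

```text
[618.07942281 129.10784741   7.28647017] -0.0006425453902694865 5.8 [-1.64668703 -0.16078942  0.05726834]
175 324 342 z 65.2 x 608.0 646.0 y 93.0 130.0
176 324 340 z 63.9 x 608.0 642.0 y 91.0 128.0
177 324 338 z 62.7 x 607.0 637.0 y 98.0 126.0
178 324 334 z 56.5 x 608.0 625.0 y 92.0 129.0
179 324 334 z 55.2 x 608.0 626.0 y 95.0 127.0
180 323 334 z 42.8 x 607.0 631.0 y 113.0 139.0
181 323 334 z 39.3 x 607.0 631.0 y 115.0 139.0
182 324 334 z 45.6 x 608.0 632.0 y 115.0 127.0
183 324 334 z 40.5 x 608.0 632.0 y 113.0 129.0
184 324 334 z 38.9 x 608.0 632.0 y 115.0 128.0
185 324 333 z 35.0 x 608.0 629.0 y 115.0 128.0
186 324 332 z 31.9 x 608.0 627.0 y 117.0 128.0
187 325 331 z 30.0 x 610.0 625.0 y 112.0 126.0
188 327 329 z 31.4 x 614.0 619.0 y 119.0 120.0
```

View pics/tip.png

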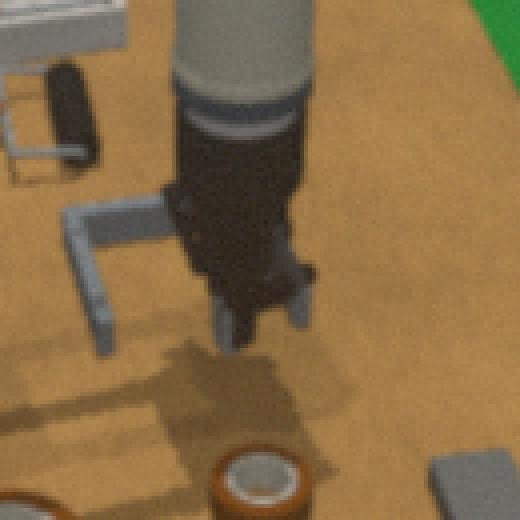

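The shut tips show at about row 187. ee_pos projects to row 193, so the tips really stand roughly 18 mm above the reported z. I'll lower by 12 mm here over bare bench and check.

>>> {"fn": "step_arm", "kwargs": {"targets": [[0,0,-0.006,0,0],[0,0,-0.006,0,0],[0,0,0,0,0]]}}

```text
clock: 6.15
ee_pos: [617.1, 129.1, -6.7]
eef_rot: [0.974, 0.226, -0.001, -0.0]
contact_force: [-0.1, -0.1, 0.9]
width: 0.004
gripper_force: 0.0
```

```bash
python3 tip.py | tail -8
```

```text
186 323 333 z 29.8 x 606.0 630.0 y 116.0 131.0
187 323 333 z 29.1 x 606.0 629.0 y 112.0 128.0
188 323 333 z 25.2 x 606.0 630.0 y 111.0 129.0
189 323 333 z 20.6 x 606.0 630.0 y 115.0 130.0
190 324 332 z 20.9 x 608.0 627.0 y 113.0 126.0
191 325 331 z 15.6 x 610.0 626.0 y 117.0 125.0
192 326 329 z 10.7 x 611.0 621.0 y 117.0 128.0
193 327 327 z 14.5 x 615.0 615.0 y 120.0 120.0
```

>>> {"fn": "step_arm", "kwargs": {"targets": [[0,0,0.04,0,0.005],[-0.01,-0.01,0.03,0,0.005],[-0.025,-0.022,0,0,0.005],[-0.025,-0.023,0,0,0.005],[-0.025,-0.023,0,0,0.005],[-0.025,-0.023,0,0,0.005],[-0.025,-0.023,0,0,0.005],[-0.018,-0.017,0,0,0.005],[-0.006,-0.005,0,0,0.005],[0,0,0,0,0.005]]}}

```text
clock: 7.2
ee_pos: [459.1, -17.1, 65.6]
eef_rot: [0.974, 0.225, 0.001, 0.0]
contact_force: [0.1, 0.7, 0.3]
width: 0.058
gripper_force: 0.0
```

>>> {"fn": "step_arm", "kwargs": {"targets": [[0,0,-0.03,0,0.005],[0,0,-0.025,0,0.005],[0,0,-0.012,0,0.005],[0,0,-0.007,0,0.005],[0,0,-0.003,0,0.005],[0,0,0,0,0.015],[0,0,0,0,0.028],[0,0,0,0,0.028]]}}

```text
clock: 8.0
ee_pos: [459.9, -16.8, -10.8]
eef_rot: [0.974, 0.226, 0.001, 0.0]
contact_force: [-1.6, 0.1, -0.9]
width: 0.328
gripper_force: 0.0
```

Run:
```python
from h import *
d=vision.capture("side"); im=d["img"]; cv2.imwrite("pics/c.png",cv2.resize(im[170:300,200:350],None,fx=4,fy=4))
s=state();print(s["clock"],s["ee_pos"],s["contact_force"],s["width"])
```

```text
8.05 [459.69072936 -16.81902999 -10.95703909] [-0.28650554  0.32246811  1.10281843] 0.32624517989564067
```

View pics/c.png

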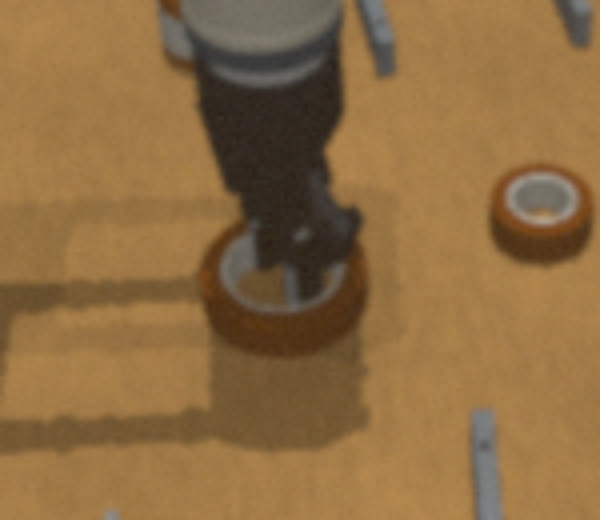

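The picture shows both tips now well inside the large roll's core at (270–310, 270–298). I'll lower 3 mm more and slide.

>>> {"fn": "step_arm", "kwargs": {"targets": [[0.003,0.007,-0.003,0,0.028],[0.006,0.014,0,0,0.028],[0.006,0.014,0,0,0.028],[0.006,0.014,0,0,0.028],[0.006,0.014,0,0,0.028],[0.006,0.014,0,0,0.028],[0.007,0.012,0,0,0.028],[0.01,0.006,0,0,0.028],[0.013,0.004,0,0,0.028],[0.014,0.003,0,0,0.028],[0.014,0.003,0,0,0.028],[0.007,0.002,0,0,0.028]]}}

```text
clock: 9.25
ee_pos: [558.2, 90.6, -15.0]
eef_rot: [0.974, 0.226, -0.0, -0.0]
contact_force: [-2.9, -1.1, 1.9]
width: 0.327
gripper_force: 1.4
```

Run:
```python
from roll import *
fit("large",(480,620,30,160),48,32)
fit("small",(560,670,-40,40),48,32)
s=state();print(s["clock"],s["ee_pos"],s["contact_force"],s["width"],s["gripper_force"])
```

```text
large top [566.   78.4] 65.9 103 ztop 23.0
large side [567.1  78.4] 64.5 330 ztop 24.2
small top [612.9  13.6] 30.6 127 ztop 22.6
small side [600.8  19.2] 45.3 192 ztop 24.1
9.45 [556.97337895  90.31756843 -15.20664292] [ 0.26363845  0.49806454 -1.00569115] 0.32926287105728563 0.0
```

>>> {"fn": "step_arm", "kwargs": {"targets": [[0.013,0.004,0,0,0.028],[0.013,0.004,0,0,0.028],[0.013,0.004,0,0,0.028],[0.01,0.006,0,0,0.028],[0.004,0.009,0,0,0.028],[0,0,0,0,0.028]]}}

```text
clock: 10.05
ee_pos: [610.0, 118.2, -15.0]
eef_rot: [0.974, 0.226, -0.0, -0.0]
contact_force: [-0.2, 0.3, 1.3]
width: 0.331
gripper_force: 0.0
```

Run:
```python
from roll import *
fit("large",(550,680,65,200),48,32)
s=state();print(s["clock"],s["ee_pos"],s["contact_force"],s["width"],s["gripper_force"])
```

```text
large top [599.2 113.2] 47.4 117 ztop 22.5
large side [603.  114.5] 49.4 291 ztop 24.2
10.15 [609.62195915 117.45962294 -14.88208611] [0.07227285 0.36025943 0.33414496] 0.3330715795969752 0.0
```

>>> {"fn": "step_arm", "kwargs": {"targets": [[0.007,0.003,0,0,0.028],[0.001,0.01,0,0,0.028],[-0.0005,0.012,0,0,0.028],[-0.0007,0.012,0,0,0.028],[-0.0007,0.012,0,0,0.028],[-0.0007,0.012,0,0,0.028],[-0.0007,0.012,0,0,0.028],[-0.0007,0.012,0,0,0.028],[-0.0007,0.012,0,0,0.028],[-0.0007,0.01,0,0,0.028],[-0.0005,0.005,0,0,0.028],[0,0,0,0,0.028]]}}

```text
clock: 11.35
ee_pos: [612.1, 230.2, -14.8]
eef_rot: [0.974, 0.226, 0.0, -0.0]
contact_force: [-0.4, 0.1, 0.2]
width: 0.325
gripper_force: 0.0
```

Run:
```python
from roll import *
fit("large",(540,675,150,300),48,32)
s=state();print(s["clock"],s["ee_pos"],s["contact_force"],s["width"],s["gripper_force"])
```

```text
large top [606.1 226.3] 47.7 129 ztop 22.7
large side [606.8 224.8] 49.4 249 ztop 24.4
11.45 [612.20989505 229.21822332 -14.89889785] [-0.28529272  0.1685574  -0.12204862] 0.3234356039888365 0.0
```

>>> {"fn": "step_arm", "kwargs": {"targets": [[0,0.003,0,0,0.02],[0,0,0,0,0.01],[0,0,0,0,0.01],[0,0,0.03,0,0.01],[0,0,0.04,0,0.01],[0,-0.02,0.01,0,0.028],[0.001,-0.035,0,-0.142,0.028],[0.001,-0.04,0,-0.142,0.028],[0.001,-0.04,0,-0.142,0.028],[0.001,-0.04,0,-0.142,0.028],[0,-0.015,0,0,0.028],[0,-0.006,0,0,0.028]]}}

```text
clock: 12.65
ee_pos: [616.0, 34.2, 65.0]
eef_rot: [0.998, -0.056, -0.0, -0.0]
contact_force: [-0.3, 0.6, 0.5]
width: 0.327
gripper_force: 0.0
```

Run:
```python
from roll import *
fit("large",(540,675,150,300),48,32)
s=state();print(s["clock"],s["ee_pos"],s["eef_rot"],s["contact_force"],s["width"],s["gripper_force"])
```

```text
large top [606.2 226.3] 48.0 340 ztop 22.8
large side [609.6 225.2] 50.6 226 ztop 24.1
12.75 [616.14765076  36.01985206  65.03764273] [ 9.98446212e-01 -5.57234462e-02 -8.41202838e-05 -2.26584953e-04] [-0.69622642  0.32323116 -0.03615059] 0.33089661498883083 0.0
```

>>> {"fn": "step_arm", "kwargs": {"targets": [[0,0,-0.03,0,0.028],[0,0,-0.025,0,0.028],[0,0,-0.012,0,0.028],[0,0,-0.007,0,0.028],[0,0,-0.004,0,0.028],[0,0,0,0,0.019],[0,0,0,0,0.019]]}}

```text
clock: 13.45
ee_pos: [617.0, 36.4, -11.5]
eef_rot: [0.998, -0.056, 0.001, -0.0]
contact_force: [-0.3, 0.1, 0.0]
width: 0.221
gripper_force: 0.0
```

Run:
```python
from roll import *
fit("small",(560,670,-40,60),48,32)
s=state();print(s["clock"],s["ee_pos"],s["contact_force"],s["width"],s["gripper_force"])
d=vision.capture("side"); cv2.imwrite("pics/d.png",cv2.resize(d["img"][150:280,270:420],None,fx=4,fy=4))
```

```text
small top [588.1  21.7] 12.8 30 ztop 23.6
small side [613.1  14.4] 33.1 180 ztop 24.2
13.55 [616.99612408  36.27014468 -11.52757418] [-0.07270649 -0.27334829  0.32397015] 0.22222326821375935 0.0
```

View pics/d.png

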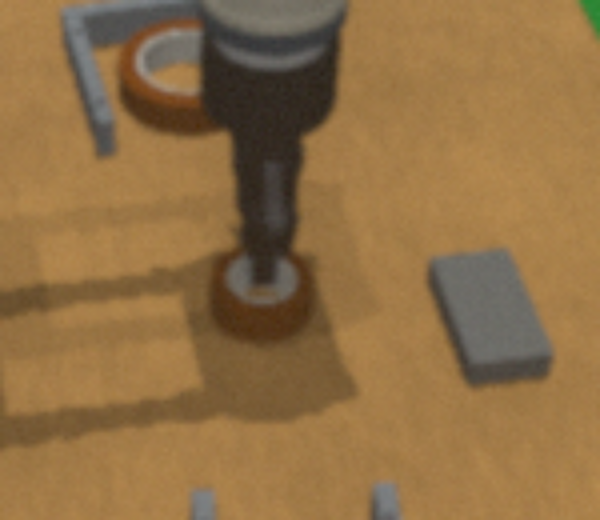

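The picture shows one finger in the small roll's core at (262,270) and the other behind its far wall. The large roll lies inside its bay. Now I'll push the small roll along the narrow bay's axis.

>>> {"fn": "step_arm", "kwargs": {"targets": [[-0.0005,-0.006,-0.002,0,0.019],[-0.0015,-0.012,0,0,0.019],[-0.0015,-0.013,0,0,0.019],[-0.0015,-0.013,0,0,0.019],[-0.0015,-0.013,0,0,0.019],[-0.0015,-0.013,0,0,0.019],[-0.0015,-0.013,0,0,0.019],[-0.0015,-0.013,0,0,0.019],[-0.0015,-0.013,0,0,0.019],[-0.0015,-0.013,0,0,0.019],[-0.001,-0.008,0,0,0.019],[0,0,0,0,0.019]]}}

```text
clock: 14.8
ee_pos: [600.9, -95.5, -15.0]
eef_rot: [0.998, -0.057, -0.0, 0.001]
contact_force: [-0.2, -1.2, 0.9]
width: 0.223
gripper_force: 0.6
```

Run:
```python
from roll import *
fit("small",(540,670,-180,-50),48,32)
s=state();print(s["clock"],s["ee_pos"],s["contact_force"],s["width"],s["gripper_force"])
```

```text
small top few 10
small side [ 603.  -116.7] 31.5 227 ztop 24.1
14.9 [601.03090388 -94.31352877 -14.99678071] [ 0.30420161 -1.31835642  1.63952831] 0.22756652002572036 0.5314916046336293
```

>>> {"fn": "step_arm", "kwargs": {"targets": [[-0.001,-0.008,0,0,0.019],[-0.0018,-0.014,0,0,0.019],[-0.0018,-0.014,0,0,0.019],[-0.0018,-0.014,0,0,0.019],[-0.0018,-0.014,0,0,0.019],[-0.0018,-0.014,0,0,0.019],[-0.0018,-0.014,0,0,0.019],[-0.0018,-0.014,0,0,0.019],[-0.0018,-0.014,0,0,0.019],[-0.0018,-0.014,0,0,0.019],[-0.001,-0.008,0,0,0.019],[0,0,0,0,0.019]]}}

```text
clock: 16.1
ee_pos: [582.8, -237.1, -14.8]
eef_rot: [0.998, -0.057, 0.0, 0.0]
contact_force: [0.3, 0.0, 0.6]
width: 0.222
gripper_force: 0.2
```

Run:
```python
from roll import *
fit("small",(540,640,-310,-190),48,32)
s=state();print(s["clock"],s["ee_pos"],s["contact_force"],s["width"],s["gripper_force"])
```

```text
small top few 0
small side [ 575.9 -237.8] 53.0 287 ztop 24.1
16.2 [ 583.06101157 -235.83183234  -14.81155182] [ 0.02680261  0.10583408 -0.07070843] 0.222738715901817 0.2258649056602735
```

>>> {"fn": "step_arm", "kwargs": {"targets": [[-0.0005,-0.004,0,0,0.019],[0,0,0,0,0.024],[0,0,0,0,0.026],[0,0,0.03,0,0.026],[0,0,0.04,0,0.026],[-0.01,-0.001,0.02,0,0.085],[-0.033,-0.004,0,0,0.085],[-0.035,-0.006,0,0,0.085],[-0.035,-0.006,0,0,0.085],[-0.028,-0.004,0,0,0.085],[-0.012,-0.001,0,0,0.085],[0,0,0,0,0.085]]}}

```text
clock: 17.4
ee_pos: [429.0, -261.9, 75.6]
eef_rot: [0.998, -0.057, 0.0, 0.0]
contact_force: [-0.0, -0.0, -0.6]
width: 0.996
gripper_force: 0.0
```

Run:
```python
from roll import *
fit("small",(540,640,-310,-150),48,32)
fit("spr",(390,470,-305,-220),48,32,z=37)
s=state();print(s["clock"],s["ee_pos"],s["contact_force"],s["width"],s["gripper_force"])
d=vision.capture("side"); cv2.imwrite("pics/e.png",cv2.resize(d["img"][250:400,200:400],None,fx=4,fy=4))
```

```text
small top [ 582.6 -259. ] 31.0 158 ztop 22.3
small side [ 583.8 -259.9] 31.8 341 ztop 24.3
spr top [ 431.  -257.3] 28.9 46 ztop 34.5
spr side [ 430.7 -262.8] 31.2 322 ztop 36.3
17.6 [ 430.52611843 -261.53149986   75.18103298] [-0.17833515 -0.53058558 -0.54276345] 0.9973447101701814 0.0
```

View pics/e.png

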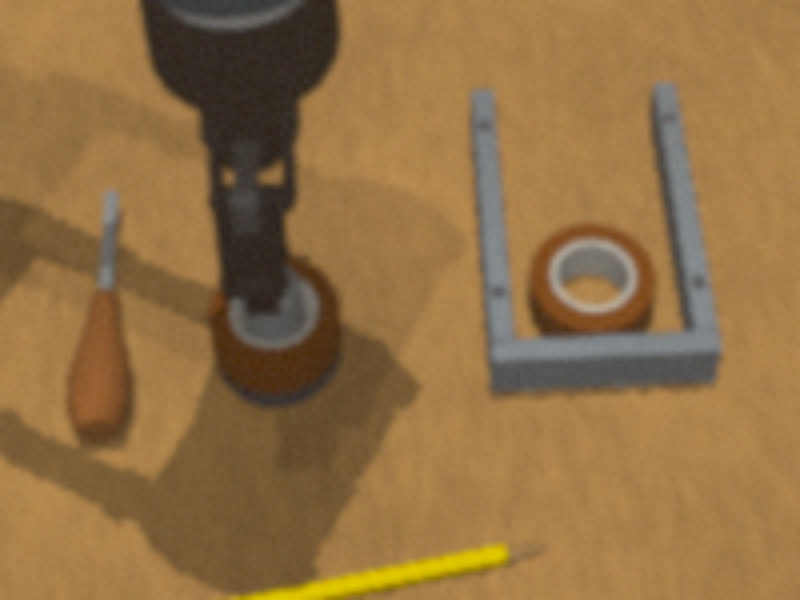

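The small roll sits at the back of the narrow bay at (592,280), and the open gripper is over the spindle roll at (270,320). I'll descend, grip and check.

>>> {"fn": "step_arm", "kwargs": {"targets": [[0,0,-0.03,0,0.085],[0,0,-0.03,0,0.085],[0,0,-0.018,0,0.085],[0,0,-0.009,0,0.085],[0,0,-0.004,0,0.085],[0,0,0,0,0.085],[0,0,0,0,0.066],[0,0,0,0,0.055],[0,0,0,0,0.055],[0,0,0,0,0.055]], "newtons": 30}}

```text
clock: 18.65
ee_pos: [430.5, -262.4, -14.0]
eef_rot: [0.998, -0.056, 0.001, 0.001]
contact_force: [-0.1, 0.0, 6.0]
width: 0.724
gripper_force: 33.1
```

>>> {"fn": "step_arm", "kwargs": {"targets": [[0,0,0.004,0,0.055],[0,0,0.01,0,0.055],[0,0,0.012,0,0.055],[0,0,0.015,0,0.055],[0,0,0.015,0,0.055],[0,0,0.015,0,0.055],[0,0,0.01,0,0.055],[0,0,0,0,0.055]]}}

```text
clock: 19.45
ee_pos: [430.5, -262.5, 67.7]
eef_rot: [0.998, -0.056, 0.002, 0.001]
contact_force: [0.2, 0.7, -1.1]
width: 0.722
gripper_force: 32.8
```

Run:
```python
from roll import *
s=state();print(s["clock"],s["ee_pos"],s["contact_force"],s["width"],s["gripper_force"])
d=vision.capture("side"); cv2.imwrite("pics/f.png",cv2.resize(d["img"][220:400,200:400],None,fx=3.3,fy=3.3))
W=cloud(d);C=cv2.cvtColor(d["img"],cv2.COLOR_BGR2HSV)
m=(abs(W[...,0]-430)<50)&(abs(W[...,1]+262)<60)&(W[...,2]>40)&(C[...,1]>110)&(C[...,0]<18)
p=W[m];print(len(p),p.min(0).round(),p.max(0).round())
```

```text
19.45 [ 430.52213101 -262.46738472   67.65441176] [ 0.1815572   0.66041442 -1.08819262] 0.7220190360700229 32.83530816435814
538 [ 392. -322.   91.] [ 479. -239.  411.]
```

View pics/f.png

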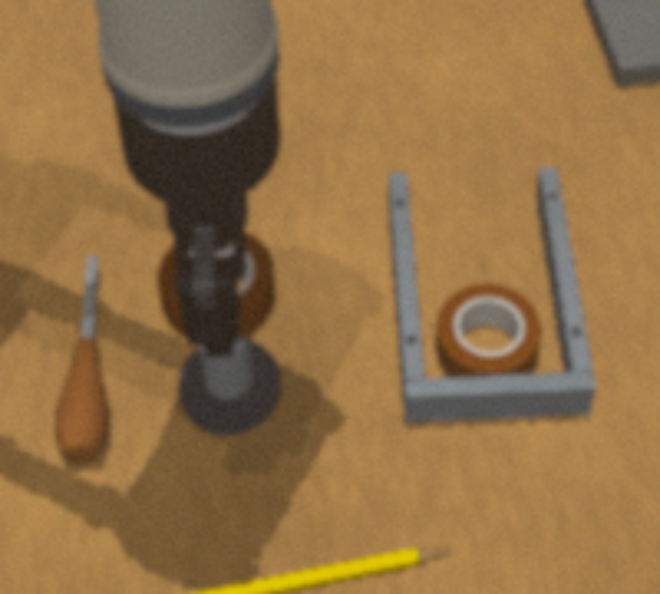

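The picture shows the spindle bare at (228,385) and the roll held above it. Next I'll carry it to the mouth of the narrow bay.

>>> {"fn": "step_arm", "kwargs": {"targets": [[0.015,0.009,0,0,0.055],[0.026,0.015,0,0,0.055],[0.028,0.016,0,0,0.055],[0.028,0.016,0,0,0.055],[0.028,0.016,0,0,0.055],[0.026,0.013,0,0,0.055],[0.013,0.007,0,0,0.055],[0,0,-0.02,0,0.055],[0,0,-0.02,0,0.055],[0,0,0,0,0.055]]}}

```text
clock: 20.5
ee_pos: [590.8, -168.6, 20.0]
eef_rot: [0.998, -0.056, -0.004, -0.001]
contact_force: [-1.0, 0.2, 0.1]
width: 0.722
gripper_force: 32.9
```

>>> {"fn": "step_arm", "kwargs": {"targets": [[0.003,-0.001,0,0,0.055],[0,0,0,0,0.055]]}}

```text
clock: 20.7
ee_pos: [597.3, -171.1, 26.3]
eef_rot: [0.998, -0.056, 0.001, 0.0]
contact_force: [-0.1, -0.8, 0.6]
width: 0.72
gripper_force: 32.9
```

Run:
```python
from roll import *
s=state();print(s["clock"],s["ee_pos"],s["eef_rot"],s["joint_positions"],s["contact_force"])
d=vision.capture("side")
W=cloud(d);C=cv2.cvtColor(d["img"],cv2.COLOR_BGR2HSV)
m=(abs(W[...,0]-593)<45)&(abs(W[...,1]+170)<50)&(W[...,2]>10)&(W[...,2]<110)&(C[...,1]>110)&(C[...,0]<18)
p=W[m];print(len(p),p.min(0).round(),p.max(0).round(), np.percentile(p[:,2],[3,10,50,90,97]))
```

```text
20.7 [ 597.25938643 -171.1451774    26.30127896] [ 9.98421179e-01 -5.61647740e-02  7.87981337e-04  2.16162046e-04] [-3.33834011e-01  1.85770387e-01  1.45059951e+00  1.62183604e-05
  1.50358865e+00  1.34934997e+00] [-0.14075548 -0.78017997  0.62754446]
224 [ 566. -217.   51.] [ 625. -136.   99.] [52.87968522 55.70901706 72.83863378 76.00510077 77.01634514]
```

>>> {"fn": "step_arm", "kwargs": {"targets": [[-0.0025,0.001,-0.012,0,0.055],[0,0,-0.015,0,0.055],[0,0,-0.012,0,0.055],[0,0,-0.006,0,0.055],[0,0,0,0,0.055],[0,0,0,0,0.055]]}}

```text
clock: 21.35
ee_pos: [594.0, -169.8, -20.0]
eef_rot: [0.998, -0.056, -0.0, -0.0]
contact_force: [-0.0, -0.1, -0.4]
width: 0.725
gripper_force: 32.9
```

>>> {"fn": "step_arm", "kwargs": {"targets": [[0,0,-0.003,0,0.055],[0,0,-0.001,0,0.055],[0,0,0,0,0.055]]}}

```text
clock: 21.65
ee_pos: [594.1, -169.8, -23.7]
eef_rot: [0.998, -0.056, 0.0, 0.0]
contact_force: [-1.3, 0.7, -0.7]
width: 0.721
gripper_force: 32.9
```

>>> {"fn": "step_arm", "kwargs": {"targets": [[0,0,-0.001,0,0.055],[0,0,0,0,0.055]]}}

```text
clock: 21.85
ee_pos: [594.0, -169.7, -24.8]
eef_rot: [0.998, -0.056, 0.0, -0.0]
contact_force: [-0.1, -0.8, 0.1]
width: 0.726
gripper_force: 32.9
```

>>> {"fn": "step_arm", "kwargs": {"targets": [[0,0,-0.001,0,0.055],[0,0,0,0,0.055]]}}

```text
clock: 22.05
ee_pos: [594.0, -169.8, -25.9]
eef_rot: [0.998, -0.056, 0.0, -0.0]
contact_force: [-0.8, -0.0, -0.3]
width: 0.725
gripper_force: 33.0
```

>>> {"fn": "step_arm", "kwargs": {"targets": [[0,0,-0.001,0,0.055],[0,0,0,0,0.055]]}}

```text
clock: 22.25
ee_pos: [594.1, -169.8, -26.0]
eef_rot: [0.998, -0.056, 0.0, 0.0]
contact_force: [-3.1, 1.6, 4.7]
width: 0.725
gripper_force: 33.3
```

>>> {"fn": "step_arm", "kwargs": {"targets": [[0,0,-0.001,0,0.055],[0,0,0,0,0.055]]}}

```text
clock: 22.45
ee_pos: [594.1, -169.8, -26.1]
eef_rot: [0.998, -0.056, 0.0, 0.0]
contact_force: [-4.8, 1.8, 8.8]
width: 0.726
gripper_force: 33.7
```

Contact came at -26, as expected, so the roll is on the bench. I'll release it and lift.

>>> {"fn": "step_arm", "kwargs": {"targets": [[0,0,0.001,0,0.062],[0,0,0,0,0.066],[0,0,0,0,0.072],[0,0,0,0,0.073],[0,0,0.015,0,0.073],[0,0,0.03,0,0.073],[0,0,0.035,0,0.073],[0,0,0.01,0,0.04],[0,0,0,0,0.01],[0,0,0,0,0]]}}

```text
clock: 23.45
ee_pos: [593.7, -169.7, 62.4]
eef_rot: [0.998, -0.056, -0.0, -0.0]
contact_force: [-0.1, 0.1, 0.0]
width: 0.348
gripper_force: 0.0
```

Run:
```python
from roll import *
fit("A",(540,640,-310,-220),48,32)
fit("B",(550,640,-210,-125),48,32)
s=state();print(s["clock"],s["ee_pos"],s["contact_force"],s["width"],s["gripper_force"])
```

```text
A top [ 567.2 -245.9] 19.7 40 ztop 23.3
A side [ 583.2 -259.8] 31.1 344 ztop 24.3
B top [ 572.5 -168.3] 20.9 43 ztop 22.5
B side [ 588.9 -168.4] 35.3 295 ztop 24.1
23.65 [ 593.03347993 -169.43867654   61.11305228] [-0.42817982  0.25933645 -0.12381539] 0.0075371281006058844 0.0
```

>>> {"fn": "step_arm", "kwargs": {"targets": [[0.0025,0.022,0,0,0.028],[0,0,-0.02,0,0.028],[0,0,-0.02,0,0.028],[0,0,-0.018,0,0.028],[0,0,-0.012,0,0.028],[0,0,-0.006,0,0.028],[0,0,0,0,0.019],[0,0,0,0,0.019]]}}

```text
clock: 24.45
ee_pos: [596.9, -147.9, -12.1]
eef_rot: [0.998, -0.056, 0.0, 0.0]
contact_force: [0.2, -0.1, 0.6]
width: 0.223
gripper_force: 0.1
```

Run:
```python
from roll import *
fit("B",(550,640,-210,-125),48,32,cams=("side",))
s=state();print(s["clock"],s["ee_pos"],s["contact_force"],s["width"],s["gripper_force"])
```

```text
B side [ 588.6 -169.9] 35.3 246 ztop 24.1
24.5 [ 597.17939289 -147.98845751  -11.67915813] [-0.18979592 -0.50930672  0.09600706] 0.22492396595930816 0.08210255939047784
```

>>> {"fn": "step_arm", "kwargs": {"targets": [[-0.0005,-0.005,-0.001,0,0.019],[-0.0008,-0.007,0,0,0.019],[-0.0007,-0.006,0,0,0.019],[-0.0003,-0.003,0,0,0.019],[0,0,0,0,0.024],[0,0,0,0,0.026],[0,0,0.03,0,0.026],[0,0,0.04,0,0.026],[-0.01,0.03,0.03,0,0.026],[-0.02,0.04,0.02,0,0.026],[-0.02,0.04,0.02,0,0.026],[-0.02,0.04,0,0,0.026]]}}

```text
clock: 25.7
ee_pos: [524.9, -17.6, 130.0]
eef_rot: [0.998, -0.056, 0.003, 0.0]
contact_force: [0.9, 0.7, 0.3]
width: 0.308
gripper_force: 0.0
```

>>> {"fn": "step_arm", "kwargs": {"targets": [[-0.03,0.035,0.01,0,0.026],[-0.03,0.02,0.01,0,0.026],[-0.03,0,0.01,0,0.026],[-0.02,0,0,0,0.026],[0,0,0,0,0.026]]}}

```text
clock: 26.2
ee_pos: [413.2, 36.7, 157.2]
eef_rot: [0.998, -0.056, 0.001, -0.0]
contact_force: [0.5, 0.3, 0.7]
width: 0.307
gripper_force: 0.0
```

Run:
```python
from roll import *
fit("A",(540,640,-310,-226),48,32)
fit("B",(550,640,-226,-125),48,32)
fit("L",(540,675,150,300),48,32)
for n in("side","top"):
    d=vision.capture(n)
    for t in "jar gouge pencil ink_tin lino_block brayer".split():
        r=finder.trace(t,d);print(n,t,[(round(q["p"],2),np.round(q["extent"]).tolist()) for q in r[:1]])
    cv2.imwrite(f"pics/fin_{n}.png",d["img"])
s=state();print(s["clock"],s["ee_pos"],s["contact_force"])
```

```text
A top [ 582.5 -258.3] 30.8 146 ztop 22.8
A side [ 577.1 -260.5] 37.4 342 ztop 24.2
B top [ 589.3 -190.5] 30.6 158 ztop 22.7
B side [ 583.3 -187.2] 38.9 304 ztop 24.3
L top [606.1 226.5] 47.9 338 ztop 23.1
L side [607.2 224.6] 49.7 290 ztop 24.1
side jar [(0.7, [241.0, 149.0, 262.0, 190.0])]
side gouge [(0.82, [219.0, 300.0, 234.0, 360.0])]
side pencil [(0.73, [236.0, 389.0, 332.0, 405.0])]
side ink_tin []
side lino_block [(0.87, [378.0, 212.0, 408.0, 245.0])]
side brayer [(0.97, [248.0, 115.0, 299.0, 142.0])]
top jar [(0.92, [204.0, 270.0, 232.0, 292.0])]
top gouge [(0.6, [362.0, 299.0, 410.0, 313.0])]
top pencil [(0.78, [435.0, 240.0, 443.0, 296.0])]
top ink_tin [(0.83, [458.0, 203.0, 488.0, 234.0])]
top lino_block [(0.96, [289.0, 156.0, 325.0, 178.0])]
top brayer [(0.59, [123.0, 229.0, 166.0, 291.0])]
27.2 [414.22366988  36.24445196 156.22698556] [0.92336634 0.20859575 0.2400666 ]
```

View pics/fin_side.png

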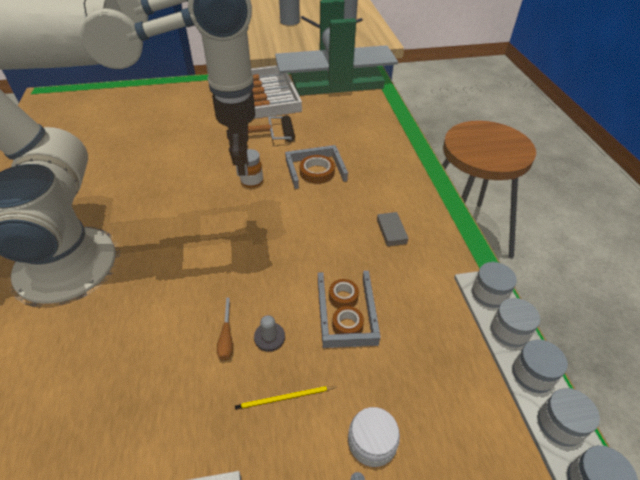

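The picture shows the large roll inside the wide bay at (317,169) and both small rolls inside the narrow bay at (344,291) and (348,320). The spindle is bare at (268,335), the bystanders have not moved, and the gripper is clear.

```bash
python3 -c "
from plant import ticket
print(ticket.hand_in())"
```

```text
the job is handed in; nothing more can be done
None
```

The job is handed in, though no verdict came back: the large roll is in the wide bay and both small rolls are in the narrow bay, all lying flat and clear of the open sides, with the bystanders unmoved and the clock at about 27 s of 72 s.

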